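# Press the woven coaster with the rim press treadle

### The arm

A 6-joint arm with a two-finger parallel gripper is mounted at the origin on the work surface. World frame = base frame: x ahead of the robot, y to its left, z up, the work surface at z = 0. Lengths are in m, angles in degrees, forces in N, time in s.
With the tool pointing down it reaches from about 0.35 to 0.875 m from the base axis. Payload 4.2 kg.
Tool frame: the origin (TCP) lies where the fingers leave the gripper's body, on its centre line; the fingertips stand 70 mm ahead of it and the grasp point (between the pads) lies 51 mm ahead of it; z points along the fingers, y is the direction in which the jaws open and shut (so a half turn about z gives the same grasp; the last joint's range is limited). The gripper opens to 87 mm and grips with 3 to 60 N. Pads are 19 mm wide; open, the fingers measure 117 mm over their backs; the gripper's body (75 mm by 190 mm) begins 51 mm behind the grasp point.
Start: joints at [-60.241, 22.042, 0.453, 0, -68.411, -14.817], TCP at [0.161, -0.604, 0.292] pointing down, gripper open.
Joint ranges: [-179.83, 179.83], [-69.29, 118.12], [-61.27, 80.66], [-181.25, 117.63], [-171.15, -9.14], [-177.46, 177.46]. Speed limits (degrees/s): [159.86, 159.86, 180, 180, 180, 180].

### API

Orientations are given as a 3x3 rotation matrix whose columns are the frame's x, y, z axes.
In Python, from station import sense, capture, camera_model, finish_job gives the robot as it stands.
- The arm moves only by the shell command python3 -m inch 'ROWS'. ROWS is JSON, a list of rows, each an object with "hand": the closure, from 0 (fully open) to 1 (shut); "slide": the shift along the world's x, y, z in cm, a list of three; "yaw": the turn about the world's z in rad. A call has 1 to 10 rows; each row is the pose to reach, as a shift and turn from the pose commanded when the call began; what a row does not reach only later rows make up. A row lasts 1/8 s, in which the tool goes at most 62.5 mm and 10.7 degrees, less where a joint would pass 70% of its speed; a pose out of reach is approached as far as the arm can. A call with a gripper value outside its range is refused whole. The fingers move at their own pace and stop on an object; the grip force is fixed at half the most. Time passes only in rows, so rows that repeat a pose let the fingers close. It gives the time, the measured TCP pose, the force and the opening at its end, in the units of the state.
- sense(): the state, without advancing time (a new reading comes with each control period).
- capture(name): name is "scene" or "top" or "wrist"; returns the picture (400x640x3 uint8, blue, green, red); there is no depth.
- camera_model(name): a dict with "mtx" (3x3 intrinsics, pixels), "xyz" and "orientation" of the camera in the world; the wrist camera has in their place "tool_from_camera" (4x4, takes a point from camera to tool coordinates, whose origin is the TCP and whose axes are the flange's). Camera axes: x right, y up, looking along -z (the intrinsics and any distortion apply to the point x, -y, -z); pixel columns grow to the right and rows downward; lengths in m; the calibration is good to about 2 mm. A picture is of the moment at which its call begins: read the wrist's pose just before it. camera_model takes no time and is no camera call.
- finish_job(): hands the job in, once; it reports no verdict.
The state is a dict: "time_s": time; "joints": joint angles; "joint_velocities": joint speeds; "effort": joint torques, N m; "tcp_pos": TCP position; "ee_rot": TCP orientation; "wrist_force": force on the tool from outside, world axes, zero at the start; "moment": the same for the moment, N m; "gripper_width": opening from 0.0 (shut) to 1.0 (fully open).
Only numpy, scipy, OpenCV 4.12 (cv2) and the standard library are available. Lean on these libraries where they do the work, as an engineer would, in place of code of your own. Each camera call takes 0.05 s, during which the arm holds its last target. There are 200 camera calls.

### The job

Press the woven coaster in the rim press, the pedal machine with the round shoe above the round coaster: push its broad treadle down to its stop, keep it there for about a second, then let it come fully back up. Do not press the narrow pedal of the cane clamp beside it.

Things in the scene. Friction and masses are not known exactly. Their poses are not given: they have to be found in the camera images.
- press_treadle (a joint): treadle of the rim press (rad): 0 up at rest, 0.24 down on its stop; a spring brings it back. At mid tread it takes about 5 N to start and 14 N to reach the stop. The machine: grey base plate 320 x 150 x 12 mm, a 190 mm high column and head at its far end, a round steel shoe 72 mm across hanging over a round woven coaster 110 mm across. Shoe and head begin 160 mm from mid tread.
- press_tread (a point): mid top face of the broad steel tread, 66 mm wide (y), 60 long, 12 thick. Axes at rest: x level, towards the column; z up; they turn with the treadle. Its free end points away from the column, sloping up 17 deg at rest, 3 on the stop. This point is 93 mm above the table at rest, 60 on the stop, where it is 9 mm farther from the column. Hinge: 130 mm towards the column, 40 high. Open above.
- clamp_treadle (a joint): pedal of the cane clamp, the other machine (rad): 0 up at rest, grows as it is pressed, 0.24 down on its stop. Same kind of spring; not to be pressed. The machine has the same frame as the rim press, but its head is a straight cross jaw 110 mm long over a straight cane on a rectangular block. The two machines may stand either way round, left or right.
- clamp_tread (a point): mid top face of the cane clamp's narrow steel tread, 28 mm wide (y) and 60 mm long (x). Heights, slope and axes as for the rim press's tread: 93 mm above the table at rest.

How it is judged:
By the outcome, as a careful person would: the job done as asked, in the order asked, and still so for the second after the job is handed in, with the robot touching nothing.
It also fails if it takes over 32 s, if anything falls off the work surface, if the arm or the gripper's body presses on something with over 40 N, if the wrist force passes 120 N, or if a joint passes its speed limit or range.

## Working session

There is one attempt and no reset: what is moved stays moved. The work goes in short steps, Python scripts to look and compute and a shell command to move; the robot and the scene stay as the last step left them, time stands still between calls to the robot, and variables do not carry over. Pictures are saved under pics/ and viewed, about 8 in all and at most 12, crops included, and the job is handed in when it is done.

```bash
mkdir -p pics; ls; python3 - <<'E'
from station import *
import cv2
for n in("scene","top"):
    cv2.imwrite(f"pics/{n}0.png",capture(n)); m=camera_model(n); print(n,m)
s=sense();print(s)
E
```

```text
pics
scene {'mtx': array([[503.07391012,   0.        , 320.96988555],
       [  0.        , 503.07391012, 191.16538408],
       [  0.        ,   0.        ,   1.        ]]), 'xyz': array([ 1.08523476, -0.73428042,  0.74806145]), 'orientation': array([[ 0.8542622 , -0.30360376,  0.42197257],
       [ 0.51963702,  0.52153178, -0.67674365],
       [-0.01461019,  0.79738909,  0.60328864]])}
top {'mtx': array([[456.91187926,   0.        , 313.97902378],
       [  0.        , 456.91187926, 201.74774343],
       [  0.        ,   0.        ,   1.        ]]), 'xyz': array([ 0.40922324, -0.01319761,  1.14850459]), 'orientation': array([[-0.0270398 ,  0.98206119, -0.1866137 ],
       [-0.99961189, -0.02531229,  0.01163414],
       [ 0.00670182,  0.18685586,  0.98236448]])}
{'time_s': 0.1, 'joints': array([-6.02419326e+01,  2.20856569e+01,  3.87074219e-01, -2.30111549e-02,
       -6.84122121e+01, -1.48174570e+01]), 'joint_velocities': array([-0.07125185, -0.06539208,  0.19289678,  0.15363471,  0.0518855 ,
       -0.12458149]), 'effort': array([-4.07638636e-04, -3.91688669e+01,  1.87935019e+01,  4.23190668e+00,
        1.34429347e-02, -7.03454907e-05]), 'tcp_pos': array([ 0.16105323, -0.60347201,  0.29127855]), 'ee_rot': array([[-9.66231722e-01, -2.57673934e-01, -6.35570943e-04],
       [-2.57674683e-01,  9.66229933e-01,  1.86406210e-03],
       [ 1.33787454e-04,  1.96488647e-03, -9.99998061e-01]]), 'wrist_force': array([-0.21644444, -0.6443825 , -0.27745182]), 'moment': array([-0.01524492,  0.0502184 , -0.02204471]), 'gripper_width': 0.9970389598252173}
```

View pics/scene0.png

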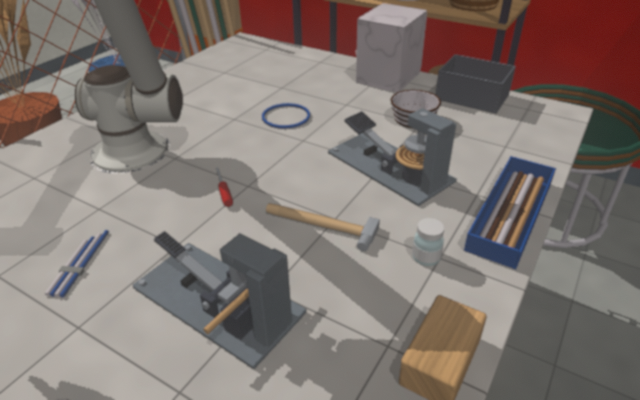

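View pics/top0.png

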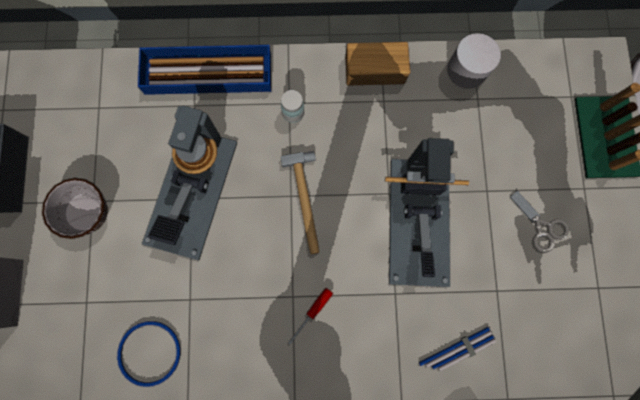

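The scene shows the rim press (coaster) at the far side, with its tread near (360,122). In the top view it is on the left, with its tread near (166,230) and its column at (195,130). The clamp, with the cane, is on the right, with its tread near (428,264). I'll zoom both views on the rim press.

```bash
python3 - <<'E'
import cv2,numpy as np
a=cv2.imread("pics/top0.png")[90:270,130:250]; b=cv2.imread("pics/scene0.png")[90:210,320:470]
a=cv2.resize(a,None,fx=3.3,fy=3.3,interpolation=2); b=cv2.resize(b,None,fx=2.6,fy=2.6,interpolation=2)
o=np.zeros((max(a.shape[0],b.shape[0]),a.shape[1]+b.shape[1],3),np.uint8)
o[:a.shape[0],:a.shape[1]]=a;o[:b.shape[0],a.shape[1]:]=b
o=cv2.convertScaleAbs(o,alpha=1.6);cv2.imwrite("pics/z.png",o);print(o.shape,a.shape)
E
```

```text
(594, 786, 3) (594, 396, 3)
```

View pics/z.png

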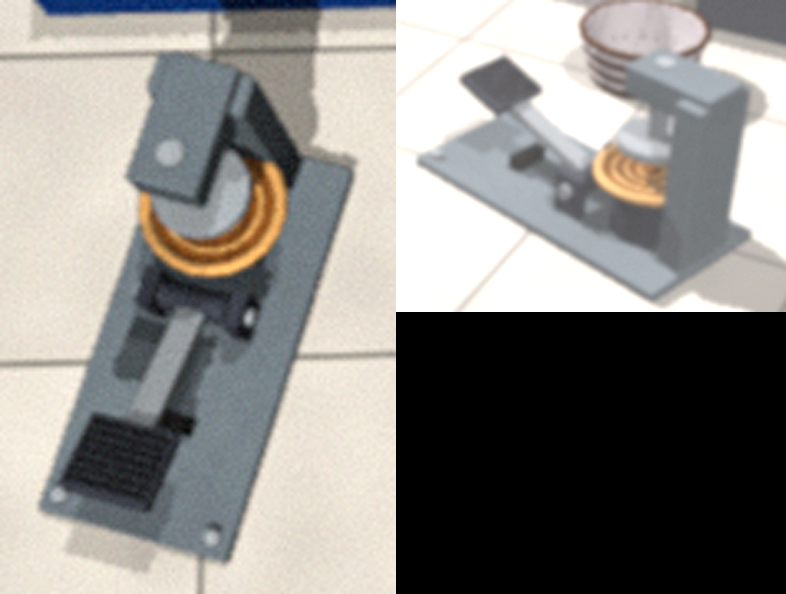

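The crop shows the broad tread centred at about (124,456) in the top crop and (502,84) in the scene crop. The plate's front corners are at (40,510) and (228,560), and its right rear corner is at (352,165).

```bash
cat > h.py <<'E'
import numpy as np
from station import *
def ray(n,u,v):
    m=camera_model(n);K=m["mtx"];d=np.array([(u-K[0,2])/K[0,0],-(v-K[1,2])/K[1,1],-1])
    return m["xyz"],m["orientation"]@d
def atz(n,u,v,z):
    o,d=ray(n,u,v);return o+d*(z-o[2])/d[2]
T=lambda x,y:(130+x/3.3,90+y/3.3)
S=lambda x,y:(320+(x-396)/2.6,90+y/2.6)
E
python3 - <<'E'
from h import *
np.set_printoptions(precision=4,suppress=True)
A,B,C=[atz("top",*T(*p),.012) for p in((40,510),(228,560),(352,165))]
print("plate",A,B,C,np.linalg.norm(A-B),np.linalg.norm(B-C),np.degrees(np.arctan2(*(C-B)[1::-1])))
for p,z in(((95,414),.084),((193,430),.084),((153,497),.102),((64,483),.102)): print(atz("top",*T(*p),z))
print("treadT",atz("top",*T(124,456),.093))
print("treadS",atz("scene",*S(502,84),.093))
a,b=ray("top",*T(124,456));c,d=ray("scene",*S(502,84))
t=np.linalg.lstsq(np.c_[b,-d],c-a,rcond=None)[0];print(a+b*t[0],c+d*t[1])
u=(C-B)/np.linalg.norm(C-B);v=np.array([-u[1],u[0],0])
print("u",u,"mid front",(A+B)/2,"tread along/lat",(atz("top",*T(124,456),.093)-(A+B)/2)@np.c_[u,v])
E
```

```text
plate [0.528  0.4026 0.012 ] [0.4869 0.2608 0.012 ] [0.7934 0.1696 0.012 ] 0.14767740173956015 0.31978689352744044 -16.572307769472896
[0.588  0.3401 0.084 ]
[0.5747 0.2701 0.084 ]
[0.5256 0.2919 0.102 ]
[0.537  0.3538 0.102 ]
treadT [0.5561 0.3157 0.093 ]
treadS [0.5616 0.3095 0.093 ]
[0.5568 0.3174 0.0876] [0.5574 0.3178 0.0878]
u [ 0.9585 -0.2852  0.    ] mid front [0.5075 0.3317 0.012 ] tread along/lat [ 0.0511 -0.0015]
```

Tread: (0.556, 0.316, 0.093), with the machine's heading at -16.6° towards the column. The plate measures 148x320 mm against 150x320, and the tread sits within 2 mm of the centre line, so the fix holds. I'll fly over at the present height with the fingers shut and yaw -0.55 rad to align the jaws across the machine.

```bash
python3 -m inch '[{"hand":1,"slide":[2,4.6,0],"yaw":0},{"hand":1,"slide":[4,9.2,0],"yaw":-0.05},{"hand":1,"slide":[6,13.8,0],"yaw":-0.1},{"hand":1,"slide":[8,18.4,0],"yaw":-0.15},{"hand":1,"slide":[10,23,0],"yaw":-0.2},{"hand":1,"slide":[12,27.6,0],"yaw":-0.25},{"hand":1,"slide":[14,32.2,0],"yaw":-0.3},{"hand":1,"slide":[16,36.8,0],"yaw":-0.35},{"hand":1,"slide":[18,41.4,0],"yaw":-0.4},{"hand":1,"slide":[20,46,0],"yaw":-0.45}]'
python3 -m inch '[{"hand":1,"slide":[2,4.6,0],"yaw":-0.05},{"hand":1,"slide":[4,9.2,0],"yaw":-0.1},{"hand":1,"slide":[6,13.8,0],"yaw":-0.1},{"hand":1,"slide":[8,18.4,0],"yaw":-0.1},{"hand":1,"slide":[10,23,0],"yaw":-0.1},{"hand":1,"slide":[12,27.6,0],"yaw":-0.1},{"hand":1,"slide":[14,32.2,0],"yaw":-0.1},{"hand":1,"slide":[16,36.8,0],"yaw":-0.1},{"hand":1,"slide":[18,41.4,0],"yaw":-0.1},{"hand":1,"slide":[19.1,46.1,0],"yaw":-0.1}]'
python3 -m inch '[{"hand":1,"slide":[0,0,-4],"yaw":0},{"hand":1,"slide":[0,0,-8],"yaw":0},{"hand":1,"slide":[0,0,-10],"yaw":0},{"hand":1,"slide":[0,0,-10],"yaw":0}]'
python3 - <<'E'
from h import *
import cv2
s=sense();print(s["time_s"],s["tcp_pos"],s["ee_rot"],s["wrist_force"],s["joints"])
a=capture("top")[90:290,100:260];b=capture("scene")[40:240,300:480]
cv2.imwrite("pics/c1.png",cv2.convertScaleAbs(np.hstack([cv2.resize(x,None,fx=2.3,fy=2.3,interpolation=2) for x in(a,b)]),alpha=1.5))
E
```

```text
time_s: 1.35
tcp_pos: [0.3613, -0.1422, 0.2922]
ee_rot: [[-0.982, 0.19, 0.0], [0.19, 0.982, 0.0], [-0.0, 0.0, -1.0]]
wrist_force: [0.3, -0.8, 0.6]
gripper_width: 0.02
time_s: 2.6
tcp_pos: [0.5527, 0.3185, 0.2914]
ee_rot: [[-0.958, 0.286, -0.001], [0.286, 0.958, -0.001], [0.001, -0.001, -1.0]]
wrist_force: [0.9, 0.2, 0.6]
gripper_width: 0.008
time_s: 3.1
tcp_pos: [0.5513, 0.3165, 0.1898]
ee_rot: [[-0.958, 0.285, -0.004], [0.285, 0.958, -0.004], [0.003, -0.005, -1.0]]
wrist_force: [-0.3, 0.2, 0.3]
gripper_width: 0.004
3.1 [0.55126881 0.31646644 0.18979582] [[-0.95842807  0.28530468 -0.0041077 ]
 [ 0.28531913  0.95842616 -0.00350411]
 [ 0.00293719 -0.00453044 -0.99998542]] [-0.33292283  0.16066527  0.31838842] [ 4.44108113e+01  2.79664007e+01 -5.55184559e+00 -2.54359624e-02
 -5.67903798e+01 -1.50974441e+02]
```

View pics/c1.png

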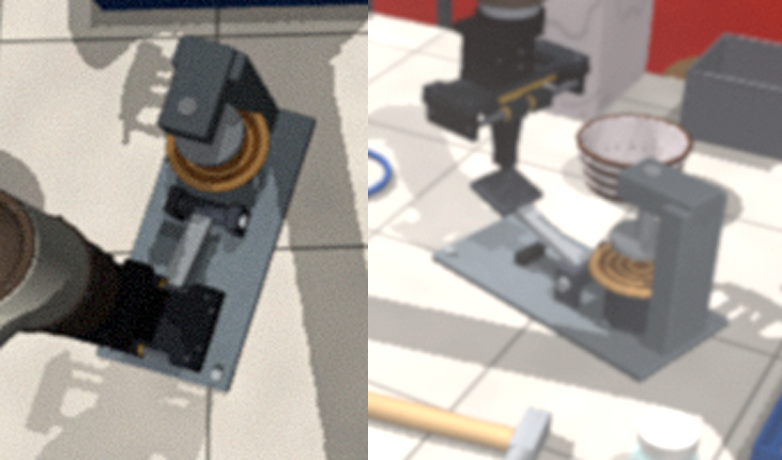

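The shut fingers are right above the tread's middle (tip about (508,168), tread centre about (507,190) in the right-hand crop). I'll press smoothly.

```bash
python3 -m inch '[{"hand":1,"slide":[0,0,-1],"yaw":0},{"hand":1,"slide":[0,0,-2],"yaw":0},{"hand":1,"slide":[0,0,-2.8],"yaw":0},{"hand":1,"slide":[0,0,-3.6],"yaw":0},{"hand":1,"slide":[0,0,-4.4],"yaw":0},{"hand":1,"slide":[0,0,-5.1],"yaw":0},{"hand":1,"slide":[0,0,-5.6],"yaw":0}]'
python3 -m inch '[{"hand":1,"slide":[0,0,-0.2],"yaw":0}]'
python3 -m inch '[{"hand":1,"slide":[0,0,-0.2],"yaw":0}]'
```

```text
time_s: 4.08
tcp_pos: [0.5513, 0.3179, 0.138]
ee_rot: [[-0.959, 0.284, -0.001], [0.284, 0.959, 0.001], [0.001, 0.0, -1.0]]
wrist_force: [-8.4, 1.9, 13.6]
gripper_width: 0.008
time_s: 4.2
tcp_pos: [0.5511, 0.318, 0.1361]
ee_rot: [[-0.959, 0.284, -0.001], [0.284, 0.959, 0.001], [0.001, 0.0, -1.0]]
wrist_force: [-9.2, 2.8, 14.4]
gripper_width: 0.002
time_s: 4.32
tcp_pos: [0.5508, 0.3181, 0.1344]
ee_rot: [[-0.959, 0.284, -0.001], [0.284, 0.959, 0.001], [0.002, 0.0, -1.0]]
wrist_force: [-11.6, 1.1, 14.0]
gripper_width: 0.002
```

```bash
for i in 1 2 3; do python3 -m inch '[{"hand":1,"slide":[0,0,-0.2],"yaw":0}]' | grep -E "tcp|force"; done
```

```text
tcp_pos: [0.5506, 0.3181, 0.1325]
wrist_force: [-11.5, 2.7, 14.0]
tcp_pos: [0.5504, 0.3182, 0.1305]
wrist_force: [-11.6, 3.1, 15.5]
tcp_pos: [0.5505, 0.3183, 0.1301]
wrist_force: [-16.2, 1.3, 27.2]
```

The force jumped from 15 to 27 N at z 0.130, which is the expected stop. I'll hold here.

```bash
python3 -m inch '[{"hand":1,"slide":[0,0,0],"yaw":0},{"hand":1,"slide":[0,0,0],"yaw":0},{"hand":1,"slide":[0,0,0],"yaw":0},{"hand":1,"slide":[0,0,0],"yaw":0}]' | grep -E "time|tcp|force"
python3 - <<'E'
from h import *
import cv2
a=capture("top")[90:290,100:260];b=capture("scene")[40:240,300:480]
cv2.imwrite("pics/c2.png",cv2.convertScaleAbs(np.hstack([cv2.resize(x,None,fx=2.3,fy=2.3,interpolation=2) for x in(a,b)]),alpha=1.5))
E
```

```text
time_s: 5.2
tcp_pos: [0.5504, 0.3182, 0.1302]
wrist_force: [-13.6, 1.5, 21.5]
```

View pics/c2.png

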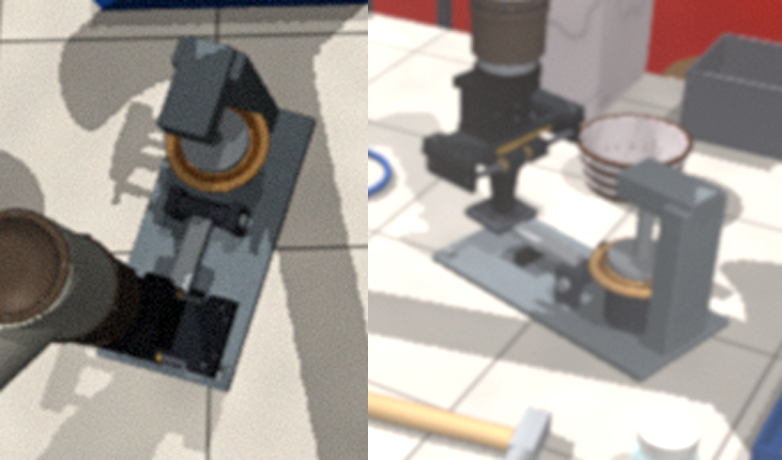

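The treadle is level and the shoe is down on the coaster (about (625,260)). The machine hasn't shifted. Hold a little longer, then let it rise under the finger and clear it.

```bash
python3 -m inch '[{"hand":1,"slide":[0,0,0],"yaw":0},{"hand":1,"slide":[0,0,0],"yaw":0},{"hand":1,"slide":[0,0,0],"yaw":0},{"hand":1,"slide":[0,0,0],"yaw":0}]' | grep -E "time|tcp|force"
python3 -m inch '[{"hand":1,"slide":[0,0,0.5],"yaw":0},{"hand":1,"slide":[0,0,1.2],"yaw":0},{"hand":1,"slide":[0,0,2],"yaw":0},{"hand":1,"slide":[0,0,2.8],"yaw":0},{"hand":1,"slide":[0,0,3.6],"yaw":0},{"hand":1,"slide":[0,0,4.5],"yaw":0},{"hand":1,"slide":[0,0,6],"yaw":0},{"hand":1,"slide":[0,0,9],"yaw":0},{"hand":1,"slide":[0,0,13],"yaw":0},{"hand":1,"slide":[0,0,16],"yaw":0}]' | grep -E "time|tcp|force"
python3 -m inch '[{"hand":1,"slide":[0,0,0],"yaw":0},{"hand":1,"slide":[0,0,0],"yaw":0}]' | grep -E "time|tcp|force"
python3 - <<'E'
from h import *
import cv2
a=capture("top")[90:290,100:260];b=capture("scene")[40:240,300:480]
cv2.imwrite("pics/c3.png",cv2.convertScaleAbs(np.hstack([cv2.resize(x,None,fx=2.3,fy=2.3,interpolation=2) for x in(a,b)]),alpha=1.5))
E
```

```text
time_s: 5.8
tcp_pos: [0.5504, 0.3182, 0.1303]
wrist_force: [-13.6, 1.5, 21.1]
time_s: 7.05
tcp_pos: [0.5518, 0.3174, 0.2881]
wrist_force: [0.2, -0.6, -0.6]
time_s: 7.3
tcp_pos: [0.5514, 0.317, 0.2853]
wrist_force: [-0.5, 0.3, -0.5]
```

View pics/c3.png

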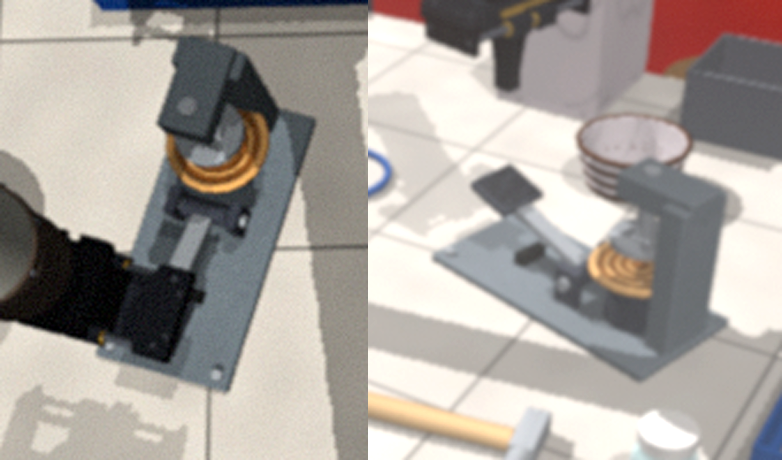

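The treadle is fully back up at the same pixels as before the press, about (507,190). The shoe is raised, the coaster is in place and the gripper is clear.

```bash
python3 -c "from station import *;print(finish_job())"
```

```text
the job is handed in; nothing more can be done
None
```

The woven coaster is pressed and the job is handed in. I pushed the broad treadle of the rim press down to its stop with shut fingers, held it there for just over a second, then let it rise and lifted clear.

- **Stop reached:** the vertical force jumped from about 15 N to 27 N with the fingertips about 60 mm above the table, the height given for the stop. It then settled at about 21 N. The picture taken during the hold shows the treadle level and the shoe down on the coaster.
- **After release:** the last picture shows the treadle back at its rest position, the shoe raised, and the coaster and machine unmoved. Wrist force read about zero, with the fingertips about 12 cm above the tread at 7.3 s.
- **Cane clamp:** I never went near its pedal.
- **Disagreement:** there was a sideways friction force of about 14 N on the fingers during the hold, but it moved nothing. No check failed.

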